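Make up two electronics workshop kits

TASK

Make up the two kits from the stock lying on the mat: in the long tray with three pockets goes the power supply kit (the transformer, the larger capacitor and the finned heat sink), in the short tray with two pockets goes the motor kit (the stepper motor and the smaller capacitor). Set each part down upright and fully home in the pocket cut for its shape and size, without dropping it. Leave the cooling fan and the copper-wound ring choke lying where they are, and leave both trays flat on the bench.

Things in the scene. Friction and masses are not known exactly. Their poses are not given: they have to be found in the camera images.
- tray_long: Loose black foam kit tray 82 (x) x 219 (y) x 16 mm, 0.3 kg; origin centre of underside, z up; y axis within 0.3 rad of world y. Three pockets (grey floors) at x = 0, 9 deep, floor 7 above underside: rectangle 61 (x) x 54 (y) for the transformer at y = -72.5; round, diameter 51, for the larger capacitor at y = -6; rectangle 41 (x) x 66 (y) for the heat sink at y = +66.5.
- tray_short: Loose black foam kit tray 82 (x) x 133 (y) x 16 mm, 0.3 kg; origin centre of underside, z up; y axis within 0.3 rad of world y. Two pockets (grey floors) at x = 0, 9 deep, floor 7 above underside: square 58 x 58 for the stepper motor at y = -27.5; round, diameter 41, for the smaller capacitor at y = +36.
- transformer: Small transformer standing on its black pin base (45 x 38 x 5): 45 (x) x 38 (y) x 40 mm tall, about 0.25 kg. Grey laminated steel core 45 (x) x 20 (y), height 5 to 40; yellow-taped coil with black flanges through it, 36 long in y, height 8 to 34. Grip it across x on the core's ends (45 mm). Origin centre of underside, z up.
- capacitor_large: The larger capacitor: an upright dark can, diameter 35, 50 mm tall, bare aluminium top, about 0.065 kg. Origin at the centre of its underside, z up.
- capacitor_small: The smaller capacitor: an upright dark can, diameter 25, 40 mm tall, bare aluminium top, about 0.03 kg. Origin at the centre of its underside, z up.
- heat_sink: Finned extruded aluminium heat sink standing upright, 25 (x) x 50 (y) x 40 mm tall, fins seen end-on from above, about 0.08 kg. Grip it across x (25 mm). Origin at the centre of its underside, z up.
- stepper_motor: Square stepper motor, 42 x 42 x 40 mm tall body (aluminium ends, black middle, corners cut by 4), with a 5 mm steel shaft standing up another 22 mm at its centre, about 0.28 kg. Grip it across x or y (42 mm). Origin at the centre of its underside, z up.
- cooling_fan: Square black cooling fan lying flat, 40 x 40 x 20 mm tall. Not wanted: stays where it lies. Origin at the centre of its underside.
- choke: Ring-core choke wound with copper wire, lying flat, diameter 50, 22 mm tall. Not wanted: stays where it lies. Origin at the centre of its underside.
Not all that is in view belongs to the job. Leave any blue look-alike of the capacitor_small alone.

How it is judged:
At the end, for the whole second after the job is handed in: Each of the five parts stands in its own pocket: within 12 mm of the centre along both tray axes, underside 4 to 10.5 mm above the tray's underside (pocket floor at 7), within 0.1 rad of upright, at rest. Trays flat within 0.05 rad. Fan and choke within 30 mm of their starts (x of transformer in the frame of tray_long between -0.012 and 0.012 m and y of transformer in the frame of tray_long between -0.0845 and -0.0605 m and z of transformer in the frame of tray_long between 0.004 and 0.0105 m and angle between each of transformer, capacitor_large, heat_sink, stepper_motor, capacitor_small's own z axis and vertical below 0.1 rad and linear speed of each of transformer, capacitor_large, heat_sink, stepper_motor, capacitor_small below 0.02 m/s and angular speed of each of transformer, capacitor_large, heat_sink, stepper_motor, capacitor_small below 0.2 rad/s and x of capacitor_large in the frame of tray_long between -0.012 and 0.012 m and y of capacitor_large in the frame of tray_long between -0.018 and 0.006 m and z of capacitor_large in the frame of tray_long between 0.004 and 0.0105 m and x of heat_sink in the frame of tray_long between -0.012 and 0.012 m and y of heat_sink in the frame of tray_long between 0.0545 and 0.0785 m and z of heat_sink in the frame of tray_long between 0.004 and 0.0105 m and x of stepper_motor in the frame of tray_short between -0.012 and 0.012 m and y of stepper_motor in the frame of tray_short between -0.0395 and -0.0155 m and z of stepper_motor in the frame of tray_short between 0.004 and 0.0105 m and x of capacitor_small in the frame of tray_short between -0.012 and 0.012 m and y of capacitor_small in the frame of tray_short between 0.024 and 0.048 m and z of capacitor_small in the frame of tray_short between 0.004 and 0.0105 m and distance of each of cooling_fan, choke from where it was at the start of the episode below 0.03 m and angle between each of tray_long, tray_short's own z axis and vertical below 0.05 rad); the robot touches nothing.
It fails at once if A part is dropped: it falls free of the fingers at more than 0.8 m/s (a fall of about 33 mm) ((linear speed of transformer above 0.8 m/s and contact force between the fingers and transformer below 0.05 N) or (linear speed of capacitor_large above 0.8 m/s and contact force between the fingers and capacitor_large below 0.05 N) or (linear speed of heat_sink above 0.8 m/s and contact force between the fingers and heat_sink below 0.05 N) or (linear speed of stepper_motor above 0.8 m/s and contact force between the fingers and stepper_motor below 0.05 N) or (linear speed of capacitor_small above 0.8 m/s and contact force between the fingers and capacitor_small below 0.05 N)).
It fails at once if The fan or the choke, which stay in stock, is moved by more than 30 mm (distance of any of cooling_fan, choke from where it was at the start of the episode above 0.03 m).
It also fails if it takes over 128 s, if anything falls off the work surface, if the arm or the gripper's body presses on something with over 40 N, if the wrist force passes 120 N, or if a joint passes its speed limit or range.

ROBOT

A 6-joint arm with a two-finger parallel gripper is mounted at the origin on the work surface. World frame = base frame: x ahead of the robot, y to its left, z up, the work surface at z = 0. Lengths are in m, angles in rad, forces in N, time in s.
With the tool pointing down it reaches from about 0.275 to 0.875 m from the base axis. Payload 12.5 kg.
Tool frame: the origin (TCP) lies at the very end of the fingers, on their centre line; the grasp point (between the pads) lies 19 mm behind it (ctrl.grip_depth is the z of the grasp point in the tool frame, in m); z points along the fingers, y is the line along which they close (so a half turn about z gives the same grasp; the last joint's range is limited). The gripper opens to 85 mm and grips with 20 to 120 N. Pads are 22 mm wide; open, the fingers measure 114 mm over their backs; the gripper's body (76 mm by 85 mm) begins 54 mm behind the grasp point. The pads swing forward as they close: fully open they stand 13 mm farther back than shut.
Start: joints at [-1.247, 0.351, 1.652, -0, 1.139, -0.085], TCP at [0.219, -0.505, 0.231] pointing down, gripper open.
Joint ranges: [-2.75, 2.75], [-0.79, 2.1], [0.01, 2.65], [-1.57, 4.71], [0.07, 3.14], [-2.87, 2.87]. Speed limits (rad/s): [2.22, 2.22, 2.79, 3.14, 3.14, 3.14].

INTERFACE

Orientations are given as a rotation vector (axis times angle).
In Python, from station import ctrl gives the robot as it stands.
- The arm moves only by the shell command python3 -m jog 'ROWS'. ROWS is JSON, a list of rows, each an object with "delta_pos": the shift along the tool's x, y, z in units of 40 mm (1.0 is 40 mm), a list of three; "delta_rot": the turn, a rotation vector about the tool's x, y, z in units of 0.15 rad (1.0 is 0.15 rad), a list of three; "hand": the opening, from 0 (shut) to 1 (fully open). A call has exactly 8 rows; each row shifts and turns the commanded pose from where the row before left it, along the tool's axes as they then stand; what a row does not reach is not made up. A row lasts 1/8 s, in which the tool goes at most 62.5 mm and 10.7 degrees, less where a joint would pass 70% of its speed; a pose out of reach is approached as far as the arm can. A call with a number of a shift or a turn outside -1 to 1 is refused whole. A call with a gripper value outside its range is refused whole. The fingers move at their own pace and stop on an object; the grip force is fixed at half the most. Time passes only in rows, so rows that do not move let the fingers close, or fill a call up. It gives the time, the measured TCP pose, the force, the opening and the grip force at its end, in the units of the state.
- ctrl.get_obs(): the state, without advancing time (a new reading comes with each control period).
- ctrl.read_camera(name): name is "side" or "top" or "wrist"; returns the picture (480x640x3 uint8, red, green, blue); there is no depth.
- ctrl.camera_params(name): a dict with "intrinsics" (3x3 intrinsics, pixels), "origin" and "rotation" of the camera in the world; the wrist camera has in their place "T_tool_cam" (4x4, takes a point from camera to tool coordinates, whose origin is the TCP and whose axes are the flange's). Camera axes: x right, y up, looking along -z (the intrinsics and any distortion apply to the point x, -y, -z); pixel columns grow to the right and rows downward; lengths in m; the calibration is good to about 2 mm. A picture is of the moment at which its call begins: read the wrist's pose just before it. camera_params takes no time and is no camera call.
- ctrl.hand_in(): hands the job in; it is judged then, once.
The state is a dict: "t": time; "joint_positions": joint angles; "qd": joint speeds; "tau": joint torques, N m; "tool_pos": TCP position; "ee_rot": TCP orientation; "ft_force": force on the tool from outside, world axes, zero at the start; "moment": the same for the moment, N m; "width": opening from 0.0 (shut) to 1.0 (fully open); "finger_force": force on a finger pad.
Only numpy, scipy, OpenCV 4.12 (cv2) and the standard library are available. Lean on these libraries where they do the work, as an engineer would, in place of code of your own. Each camera call takes 0.05 s, during which the arm holds its last target. There are 200 camera calls.

## Working session

There is one attempt and no reset: what is moved stays moved. The work goes in short steps, Python scripts to look and compute and a shell command to move; the robot and the scene stay as the last step left them, time stands still between calls to the robot, and variables do not carry over. Pictures are saved under pics/ and viewed, at most 14 in all, crops included, and the job is handed in when it is done.

```bash
mkdir -p pics; ls
python3 - <<'E'
from station import ctrl
import cv2,numpy as np
np.set_printoptions(precision=4,suppress=True)
for n in ("top","side"):
    im=ctrl.read_camera(n); cv2.imwrite(f"pics/{n}0.png",im[:,:,::-1]); print(n,ctrl.camera_params(n))
print(ctrl.camera_params("wrist"),ctrl.grip_depth); print(ctrl.get_obs())
E
```

```text
pics
top {'intrinsics': array([[472.3786,   0.    , 320.9607],
       [  0.    , 472.3786, 236.847 ],
       [  0.    ,   0.    ,   1.    ]]), 'origin': array([0.3647, 0.0192, 0.8771]), 'rotation': array([ 0.1183, -0.172 , -1.5826])}
side {'intrinsics': array([[512.0491,   0.    , 316.2068],
       [  0.    , 512.0491, 234.0457],
       [  0.    ,   0.    ,   1.    ]]), 'origin': array([0.21  , 0.514 , 0.6086]), 'rotation': array([ 0.3184, -1.0585, -2.3987])}
{'intrinsics': array([[372.1853,   0.    , 309.3652],
       [  0.    , 372.1853, 242.1799],
       [  0.    ,   0.    ,   1.    ]]), 'T_tool_cam': array([[ 0.0002,  0.9586,  0.2847,  0.0718],
       [ 1.    , -0.0005,  0.0012,  0.0007],
       [ 0.0013,  0.2847, -0.9586, -0.1409],
       [ 0.    ,  0.    ,  0.    ,  1.    ]])} -0.0187
{'t': 0.1, 'joint_positions': array([-1.2466,  0.3512,  1.6523, -0.    ,  1.1391, -0.0846]), 'qd': array([ 0.0003, -0.0018, -0.0018,  0.0002,  0.0002, -0.0008]), 'tau': array([  0.0009, -50.6833, -29.1877,  -0.    ,   0.0026,  -0.    ]), 'tool_pos': array([ 0.2186, -0.5044,  0.2308]), 'ee_rot': array([-3.0752, -0.6374,  0.0002]), 'ft_force': array([-0.3802, -0.1733, -0.0972]), 'moment': array([0.0303, 0.008 , 0.0469]), 'finger_force': 0.0, 'width': 1.0008469251827252}
```

View pics/top0.png

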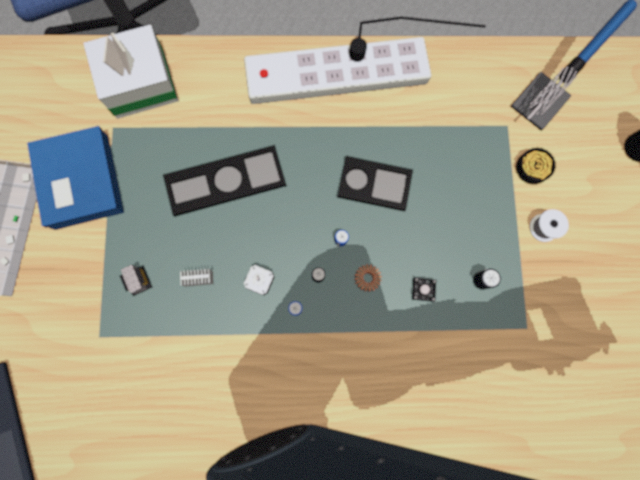

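View pics/side0.png

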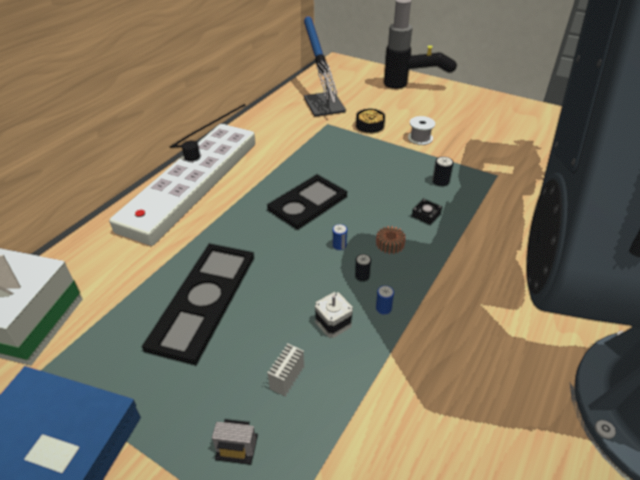

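The top view shows these look-alikes:
- **Smaller capacitor:** dark can (319,274), against blue cans (342,237) and (295,309). I choose the dark one.
- **Larger capacitor:** dark can (488,278), against the white spool (550,225). I choose the dark can on the mat.
- **Stepper motor:** (258,279), against the fan (424,289).
- **Others:** transformer (135,279), heat sink (196,276), choke (368,278).

The long tray is at (225,180) and the short tray at (375,183). The wide pocket (transformer) is on the right of the long tray.

```bash
cat > h.py <<'E'
from station import ctrl
import cv2,numpy as np
from scipy.spatial.transform import Rotation as R
np.set_printoptions(precision=4,suppress=True)
def cam(n,o=None):
    p=ctrl.camera_params(n)
    if n=="wrist":
        o=o or ctrl.get_obs(); T=np.eye(4); T[:3,:3]=R.from_rotvec(o["ee_rot"]).as_matrix(); T[:3,3]=o["tool_pos"]
        T=T@p["T_tool_cam"]; return p["intrinsics"],T[:3,3],T[:3,:3]
    return p["intrinsics"],p["origin"],R.from_rotvec(p["rotation"]).as_matrix()
def ray(c,px,z):
    K,o,M=c; px=np.atleast_2d(np.asarray(px,float))
    d=np.c_[(px[:,0]-K[0,2])/K[0,0],-(px[:,1]-K[1,2])/K[1,1],-np.ones(len(px))]@M.T
    return (o+d*((z-o[2])/d[:,2])[:,None])[:,:2]
def pix(c,P):
    K,o,M=c; q=(np.atleast_2d(P)-o)@M; return np.c_[K[0,2]+K[0,0]*q[:,0]/-q[:,2],K[1,2]-K[1,1]*q[:,1]/-q[:,2]]
def rect(pts):  # centre, long side, short side, direction of long side
    (c,s,a)=cv2.minAreaRect(pts.astype(np.float32)*1000); a=np.radians(a)
    if s[0]<s[1]: s=s[::-1]; a+=np.pi/2
    return np.r_[np.array(c)/1000,s,(a+np.pi/2)%np.pi-np.pi/2]
def yaw(o): m=R.from_rotvec(o["ee_rot"]).as_matrix(); return np.arctan2(m[1,0],m[0,0])
def go(x,y,z,phi,o=None):  # total units needed: turn first, then shift in the turned tool frame
    o=o or ctrl.get_obs(); t=o["tool_pos"]; m=R.from_rotvec(o["ee_rot"]).as_matrix()
    want=np.array([[np.cos(phi),np.sin(phi),0],[np.sin(phi),-np.cos(phi),0],[0,0,-1]]).T
    rv=R.from_matrix(m.T@want).as_rotvec(); d=want.T@(np.array([x,y,z])-t)
    print("t",round(o["t"],2),"rot",rv/0.15,"pos(after turn)",d/0.04)
E
python3 - <<'E'
from h import *
im=cv2.imread("pics/top0.png"); c=cam("top")
hsv=cv2.cvtColor(im,cv2.COLOR_BGR2HSV); 
print("mat hsv",hsv[300,160],hsv[310,340], "tray",hsv[205,180],"cap",hsv[278,480])
mat=cv2.inRange(hsv,(70,25,30),(100,160,255)); m=255-mat
m[:128]=0;m[334:]=0;m[:,:115]=0;m[:,515:]=0
H={}
for k in cv2.findContours(m,cv2.RETR_EXTERNAL,cv2.CHAIN_APPROX_NONE)[0]:
    if cv2.contourArea(k)<60: continue
    p=k[:,0,:]; z=0.016 if cv2.contourArea(k)>1500 else 0.04
    print(p.mean(0),rect(ray(c,p,z)))
cv2.imwrite("pics/m.png",cv2.resize(np.vstack([im[130:335,100:520],cv2.cvtColor(m,8)[130:335,100:520]]),None,fx=1.4,fy=1.4))
E
```

```text
mat hsv [ 81  29 151] [ 83  29 107] tray [10 23 33] cap [95 77 20]
[294.2885 307.0192] [ 0.3955  0.037  28.1325 26.0072  1.5526]
[418.2508 290.7022] [  0.4229  -0.1824 125.8842  57.3605  -1.3761]
[195.4694 277.6327] [ 0.4513  0.2098 62.3456 33.3764 -1.4623]
[486.6486 277.9459] [ 0.4426 -0.3079 47.2667 37.0175  1.4636]
[317.9302 273.6977] [ 0.4538 -0.0049 24.7753 24.7587  0.3045]
[308.5494 318.5146] [  0.4106  -0.0837 552.6833 123.5884   1.5504]
[134.5667 278.7444] [ 0.451   0.3176 55.5085 43.251   0.4627]
[377.3716 273.4809] [ 0.4473 -0.102  75.0617 54.7448 -1.4375]
[341.   237.88] [ 0.5187 -0.0475 32.5168 27.597  -0.1583]
[116.9574 193.3298] [ 0.6091  0.3533 82.8045 14.1558  0.059 ]
[375.7489 183.4155] [  0.6283  -0.1166 132.2813  84.7657   1.3507]
[224.544  180.1596] [  0.6371   0.1679 217.2199  83.4193  -1.3002]
[512.2286 168.32  ] [  0.6455  -0.3697 165.5718  13.52    -0.0958]
```

View pics/m.png

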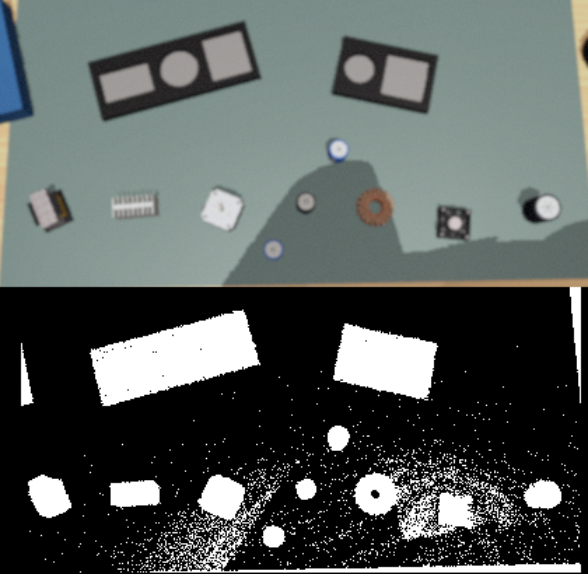

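The mask shows both trays cleanly, and their poses are measured. The parts are separable too. The last view confirms my picks: dark small can at crop (305,202), blue cans at (338,150) and (273,249). Now I move above the stock with the closing line along world x.

Run:
```python
from h import *
go(0.45,-0.24,0.2,np.pi/2)
```

```text
t 0.1 rot [-0.0058 -0.0045 -7.7467] pos(after turn) [6.6098 5.786  0.7704]
```

```bash
python3 -m jog '[{"delta_pos":[0,0,0],"delta_rot":[0,0,-1],"hand":1},{"delta_pos":[0,0,0],"delta_rot":[0,0,-1],"hand":1},{"delta_pos":[0,0,0],"delta_rot":[0,0,-1],"hand":1},{"delta_pos":[0,0,0],"delta_rot":[0,0,-1],"hand":1},{"delta_pos":[0,0,0],"delta_rot":[0,0,-1],"hand":1},{"delta_pos":[0,0,0],"delta_rot":[0,0,-1],"hand":1},{"delta_pos":[0,0,0],"delta_rot":[0,0,-1],"hand":1},{"delta_pos":[0,0,0],"delta_rot":[0,0,-0.75],"hand":1}]' && python3 -m jog '[{"delta_pos":[0.9,0.8,0.1],"delta_rot":[0,0,0],"hand":1},{"delta_pos":[0.9,0.8,0.1],"delta_rot":[0,0,0],"hand":1},{"delta_pos":[0.9,0.8,0.1],"delta_rot":[0,0,0],"hand":1},{"delta_pos":[0.9,0.8,0.1],"delta_rot":[0,0,0],"hand":1},{"delta_pos":[0.9,0.8,0.1],"delta_rot":[0,0,0],"hand":1},{"delta_pos":[0.9,0.8,0.1],"delta_rot":[0,0,0],"hand":1},{"delta_pos":[0.9,0.8,0.1],"delta_rot":[0,0,0],"hand":1},{"delta_pos":[0,0,0],"delta_rot":[0,0,0],"hand":1}]'
python3 - <<'E'
from h import *
o=ctrl.get_obs(); im=ctrl.read_camera("wrist"); cv2.imwrite("pics/w1.png",im[:,:,::-1]); np.save("w1.npy",np.r_[o["tool_pos"],o["ee_rot"]]); print(o["tool_pos"],yaw(o))
c=cam("wrist",o); print(pix(c,[[.443,-.308,.05],[.454,-.005,.04],[.45,-.1,.02]]))
E
```

```text
t: 1.1
tool_pos: [0.2186, -0.5045, 0.231]
ee_rot: [-2.216, -2.226, -0.001]
ft_force: [-0.2, 0.4, 0.5]
width: 0.996
finger_force: 0.0
t: 2.1
tool_pos: [0.4437, -0.2504, 0.2028]
ee_rot: [-2.216, -2.225, -0.0]
ft_force: [-0.5, -0.0, -0.2]
width: 0.999
finger_force: 0.0
[ 0.4437 -0.2504  0.2028] 1.5748654355317118
[[ 308.8773  289.7477]
 [ 327.6207 -146.2886]
 [ 319.0509   26.1324]]
```

View pics/w1.png

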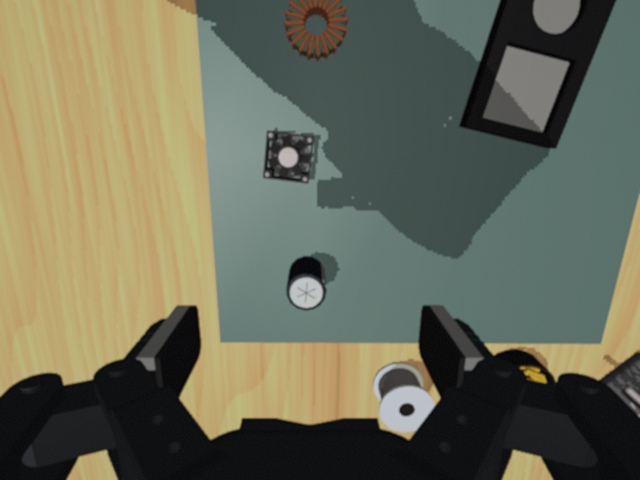

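The close view shows the large can's aluminium top at (306,293) and the fan at (290,156). The short tray is at upper right, with its square pocket at (526,88).

Run:
```python
from h import *
a=np.load("w1.npy"); c=cam("wrist",dict(tool_pos=a[:3],ee_rot=a[3:]))
im=cv2.imread("pics/w1.png",0)
m=((im>150)*255).astype(np.uint8); m[:260]=0;m[330:]=0;m[:,:280]=0;m[:,335:]=0
k=max(cv2.findContours(m,0,2)[0],key=cv2.contourArea); e=cv2.minEnclosingCircle(k); print(e); p=ray(c,e[0],.05)[0]; print("cap",p)
# short tray square pocket corner check (top edges, z=.016)
print("tray corners",ray(c,[[460,127],[556,148]],.016))
th=-.220;Ry=np.array([[np.cos(th),-np.sin(th)],[np.sin(th),np.cos(th)]]);print("pred",np.array([.6283,-.1166])+Ry@[-.041,-.0665],np.array([.6283,-.1166])+Ry@[.041,-.0665])
go(p[0],p[1],.018,np.pi/2)
th=.271;Ry=np.array([[np.cos(th),-np.sin(th)],[np.sin(th),np.cos(th)]])
for y in(-.0725,-.006,.0665): print(np.array([.6371,.1679])+Ry@[0,y])
th=-.22;Ry=np.array([[np.cos(th),-np.sin(th)],[np.sin(th),np.cos(th)]])
for y in(-.0275,.036): print(np.array([.6283,-.1166])+Ry@[0,y])
```

```text
((305.758056640625, 292.0), 16.041196823120117)
cap [ 0.4403 -0.3101]
tray corners [[ 0.5695 -0.1741]
 [ 0.6534 -0.1908]]
pred [ 0.5738 -0.1725] [ 0.6538 -0.1904]
t 2.15 rot [-0.0047 -0.0026  0.0199] pos(after turn) [-1.4623 -0.0634  4.6238]
[0.6565 0.098 ]
[0.6387 0.1621]
[0.6193 0.232 ]
[ 0.6223 -0.1434]
[ 0.6362 -0.0815]
```

```bash
python3 -m jog '[{"delta_pos":[-0.73,-0.03,0],"delta_rot":[0,0,0],"hand":1},{"delta_pos":[-0.73,-0.03,0],"delta_rot":[0,0,0],"hand":1},{"delta_pos":[0,0,0.9],"delta_rot":[0,0,0],"hand":1},{"delta_pos":[0,0,0.9],"delta_rot":[0,0,0],"hand":1},{"delta_pos":[0,0,0.9],"delta_rot":[0,0,0],"hand":1},{"delta_pos":[0,0,0.9],"delta_rot":[0,0,0],"hand":1},{"delta_pos":[0,0,0.9],"delta_rot":[0,0,0],"hand":1},{"delta_pos":[0,0,0.1],"delta_rot":[0,0,0],"hand":1}]' && python3 -m jog '[{"delta_pos":[0,0,0],"delta_rot":[0,0,0],"hand":0.3},{"delta_pos":[0,0,0],"delta_rot":[0,0,0],"hand":0.3},{"delta_pos":[0,0,0],"delta_rot":[0,0,0],"hand":0.3},{"delta_pos":[0,0,0],"delta_rot":[0,0,0],"hand":0.3},{"delta_pos":[0,0,0],"delta_rot":[0,0,0],"hand":0.3},{"delta_pos":[0,0,0],"delta_rot":[0,0,0],"hand":0.3},{"delta_pos":[0,0,0],"delta_rot":[0,0,0],"hand":0.3},{"delta_pos":[0,0,0],"delta_rot":[0,0,0],"hand":0.3}]'
python3 - <<'E'
from h import *
go(.6387,.1621,.125,np.pi/2)
E
```

```text
t: 3.15
tool_pos: [0.4384, -0.3109, 0.0175]
ee_rot: [-2.219, -2.218, 0.001]
ft_force: [0.1, 0.1, 0.3]
width: 1.003
finger_force: 0.0
t: 4.15
tool_pos: [0.4407, -0.3114, 0.0207]
ee_rot: [2.219, 2.221, 0.0]
ft_force: [-1.6, 1.1, 8.5]
width: 0.392
finger_force: 59.0
t 4.15 rot [0.009  0.009  0.0051] pos(after turn) [11.8384  4.9503 -2.6086]
```

```bash
python3 -m jog '[{"delta_pos":[0,0,-0.6],"delta_rot":[0,0,0],"hand":0.3},{"delta_pos":[0,0,-0.9],"delta_rot":[0,0,0],"hand":0.3},{"delta_pos":[0.5,0.2,-0.9],"delta_rot":[0,0,0],"hand":0.3},{"delta_pos":[0.9,0.4,-0.2],"delta_rot":[0,0,0],"hand":0.3},{"delta_pos":[1,0.45,0],"delta_rot":[0,0,0],"hand":0.3},{"delta_pos":[1,0.45,0],"delta_rot":[0,0,0],"hand":0.3},{"delta_pos":[1,0.45,0],"delta_rot":[0,0,0],"hand":0.3},{"delta_pos":[1,0.45,0],"delta_rot":[0,0,0],"hand":0.3}]' && python3 -m jog '[{"delta_pos":[1,0.45,0],"delta_rot":[0,0,0],"hand":0.3},{"delta_pos":[1,0.45,0],"delta_rot":[0,0,0],"hand":0.3},{"delta_pos":[1,0.45,0],"delta_rot":[0,0,0],"hand":0.3},{"delta_pos":[1,0.45,0],"delta_rot":[0,0,0],"hand":0.3},{"delta_pos":[1,0.45,0],"delta_rot":[0,0,0],"hand":0.3},{"delta_pos":[0.6,0.2,0],"delta_rot":[0,0,0],"hand":0.3},{"delta_pos":[0.2,0,0],"delta_rot":[0,0,0],"hand":0.3},{"delta_pos":[0,0,0],"delta_rot":[0,0,0],"hand":0.3}]'
python3 - <<'E'
from h import *
go(.6387,.1621,.0265,np.pi/2)
im=ctrl.read_camera("side"); cv2.imwrite("pics/s1.png",im[:,:,::-1])
E
```

```text
t: 5.15
tool_pos: [0.5366, -0.0935, 0.124]
ee_rot: [2.22, 2.222, 0.001]
ft_force: [1.1, -0.3, -1.2]
width: 0.395
finger_force: 59.7
t: 6.15
tool_pos: [0.6335, 0.1366, 0.1233]
ee_rot: [-2.221, -2.222, 0.001]
ft_force: [0.2, -0.6, -1.0]
width: 0.393
finger_force: 59.7
t 6.15 rot [-0.0032  0.0017  0.0034] pos(after turn) [0.6369 0.1311 2.4196]
```

View pics/s1.png

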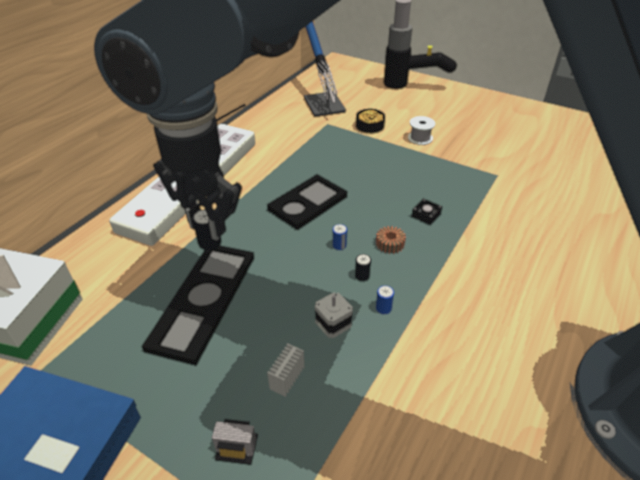

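The can hangs upright in the fingers at (205,232). Lowering it into the pocket.

```bash
python3 -m jog '[{"delta_pos":[0.64,0.13,0],"delta_rot":[0,0,0],"hand":0.3},{"delta_pos":[0,0,0.6],"delta_rot":[0,0,0],"hand":0.3},{"delta_pos":[0,0,0.6],"delta_rot":[0,0,0],"hand":0.3},{"delta_pos":[0,0,0.5],"delta_rot":[0,0,0],"hand":0.3},{"delta_pos":[0,0,0.4],"delta_rot":[0,0,0],"hand":0.3},{"delta_pos":[0,0,0.2],"delta_rot":[0,0,0],"hand":0.3},{"delta_pos":[0,0,0.1],"delta_rot":[0,0,0],"hand":0.3},{"delta_pos":[0,0,0],"delta_rot":[0,0,0],"hand":0.3}]' && python3 -m jog '[{"delta_pos":[0,0,0],"delta_rot":[0,0,0],"hand":0.3},{"delta_pos":[0,0,0],"delta_rot":[0,0,0],"hand":0.55},{"delta_pos":[0,0,0],"delta_rot":[0,0,0],"hand":0.7},{"delta_pos":[0,0,-0.3],"delta_rot":[0,0,0],"hand":1},{"delta_pos":[0,0,-1],"delta_rot":[0,0,0],"hand":1},{"delta_pos":[0,0,-1],"delta_rot":[0,0,0],"hand":1},{"delta_pos":[0,-0.5,-1],"delta_rot":[0,0,0],"hand":1},{"delta_pos":[0,-1,-1],"delta_rot":[0,0,0],"hand":1}]'
python3 - <<'E'
from h import *
go(.45,.2,.2,np.pi/2)
E
```

```text
t: 7.2
tool_pos: [0.6396, 0.1628, 0.028]
ee_rot: [2.221, 2.221, 0.001]
ft_force: [0.6, -0.2, -0.1]
width: 0.391
finger_force: 59.8
t: 8.2
tool_pos: [0.579, 0.1626, 0.2014]
ee_rot: [2.221, 2.221, 0.002]
ft_force: [-0.1, 0.8, 1.7]
width: 1.0
finger_force: 0.0
t 8.2 rot [ 0.0113 -0.0021  0.0001] pos(after turn) [ 0.9347 -3.226   0.0343]
```

```bash
python3 -m jog '[{"delta_pos":[-0.2,-0.9,-0.2],"delta_rot":[0,0,0],"hand":1},{"delta_pos":[-0.3,-0.9,-0.2],"delta_rot":[0,0,0],"hand":1},{"delta_pos":[0,-0.9,-0.2],"delta_rot":[0,0,0],"hand":1},{"delta_pos":[0,0,0],"delta_rot":[0,0,0],"hand":1},{"delta_pos":[0,0,0],"delta_rot":[0,0,0],"hand":1},{"delta_pos":[0,0,0],"delta_rot":[0,0,0],"hand":1},{"delta_pos":[0,0,0],"delta_rot":[0,0,0],"hand":1},{"delta_pos":[0,0,0],"delta_rot":[0,0,0],"hand":1}]'
python3 - <<'E'
from h import *
o=ctrl.get_obs(); im=ctrl.read_camera("wrist"); cv2.imwrite("pics/w2.png",im[:,:,::-1]); np.save("w2.npy",np.r_[o["tool_pos"],o["ee_rot"]]); print(o["tool_pos"],yaw(o))
E
```

```text
t: 9.2
tool_pos: [0.4713, 0.1426, 0.223]
ee_rot: [-2.221, -2.222, 0.001]
ft_force: [0.3, -0.3, -0.0]
width: 1.001
finger_force: 0.0
[0.4713 0.1426 0.223 ] 1.5712109695771195
```

View pics/w2.png

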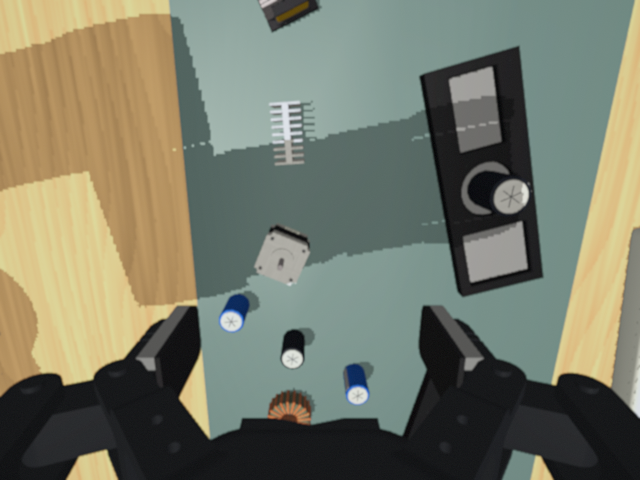

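The view shows the large can seated in the round pocket, with its top at (511,196). The small dark can's top is at (293,356), with blue cans at (232,320) and (358,396). The stepper is at (282,256) and the heat sink at (288,132).

Run:
```python
from h import *
a=np.load("w2.npy"); c=cam("wrist",dict(tool_pos=a[:3],ee_rot=a[3:]))
im=cv2.imread("pics/w2.png"); hsv=cv2.cvtColor(im,cv2.COLOR_BGR2HSV)
def blob(x0,y0,x1,y1,v,s,z):
    m=cv2.inRange(hsv,(0,0,v),(180,s,255)); k=np.zeros_like(m); k[y0:y1,x0:x1]=m[y0:y1,x0:x1]
    k=cv2.morphologyEx(k,cv2.MORPH_CLOSE,np.ones((11,11)))
    q=max(cv2.findContours(k,0,1)[0],key=cv2.contourArea)[:,0]; print(cv2.boundingRect(q),rect(ray(c,q,z)))
blob(250,220,315,290,120,30,.04)
blob(278,340,310,372,120,30,.04)
blob(264,95,305,170,125,30,.04)
print("capL",ray(c,[511,196],.057))
t=ray(c,[[421,76],[518,47],[542,276],[461,295]],.016);print(t,t.mean(0),rect(t))
```

```text
(254, 227, 57, 60) [ 0.4467  0.1059 53.0974 43.6408  1.172 ]
(282, 350, 21, 19) [ 0.4535 -0.0036 20.705  20.1091 -1.5696]
(264, 95, 41, 71) [ 0.4494  0.215  56.1035 33.1577  1.5457]
capL [[0.638  0.1635]]
[[0.5668 0.2605]
 [0.6467 0.2831]
 [0.7037 0.0762]
 [0.625  0.0554]] [0.6356 0.1688] [  0.6359   0.1685 214.6612  83.0015  -1.2954]
```

```bash
python3 -c "
import cv2
im=cv2.imread('pics/w2.png'); cv2.imwrite('pics/c2.png',cv2.resize(im[90:300,240:330],None,fx=2.8,fy=2.8,interpolation=2).transpose(1,0,2))"
```

```text
(no output)
```

View pics/c2.png

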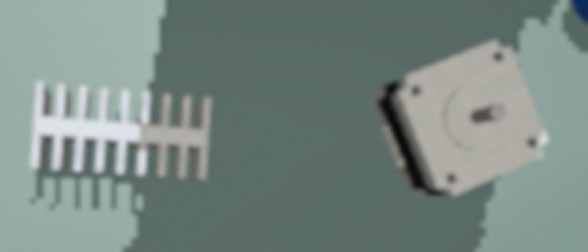

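The crop shows the stepper's four screw holes at crop (416,91), (498,57), (531,142) and (452,178). The heat sink's top corners are at (38,82), (210,96), (207,180) and (33,170).

```bash
cat > plan.py <<'E'
from h import *
L=(np.array([.6361,.1686]),.272); S=(np.array([.6275,-.1166]),-.22)
def pocket(t,y): th=t[1]; return t[0]+np.array([-np.sin(th)*y,np.cos(th)*y]), np.pi/2+th
E
python3 - <<'E'
from plan import *
a=np.load("w2.npy"); c=cam("wrist",dict(tool_pos=a[:3],ee_rot=a[3:]))
f=lambda q:ray(c,[[240+v/2.8,90+u/2.8] for u,v in q],.04)
s=f([(416,91),(498,57),(531,142),(452,178)]); d=[s[1]-s[0],s[2]-s[3]];print("step",s.mean(0),[np.arctan2(*e[::-1]) for e in d],rect(s))
h=f([(38,82),(210,96),(207,180),(33,170)]);print("hs",h.mean(0),rect(h))
p,phi=pocket(L,.0665);print(p,phi);p,phi=pocket(S,-.0275);print(p,phi)
hc=h.mean(0); r=rect(h); go(hc[0],hc[1],.2,r[4]%np.pi)
E
```

```text
step [0.4454 0.1016] [np.float64(-1.9736431647296682), np.float64(-1.9831639190777557)] [ 0.4454  0.1016 30.6866 30.6146  1.1609]
hs [0.4522 0.2124] [ 0.4522  0.2123 49.9322 25.7454 -1.5156]
[0.6182 0.2327] 1.8427963267948966
[ 0.6215 -0.1434] 1.3507963267948966
t 9.25 rot [-0.0024  0.0004 -0.3652] pos(after turn) [ 1.7678 -0.3792  0.5773]
```

```bash
python3 -m jog '[{"delta_pos":[0,0,0],"delta_rot":[0,0,-0.37],"hand":1},{"delta_pos":[0.9,-0.2,0.4],"delta_rot":[0,0,0],"hand":1},{"delta_pos":[0.87,-0.18,0.5],"delta_rot":[0,0,0],"hand":1},{"delta_pos":[0,0,0.9],"delta_rot":[0,0,0],"hand":1},{"delta_pos":[0,0,0.9],"delta_rot":[0,0,0],"hand":1},{"delta_pos":[0,0,0.9],"delta_rot":[0,0,0],"hand":1},{"delta_pos":[0,0,0.9],"delta_rot":[0,0,0],"hand":1},{"delta_pos":[0,0,0.75],"delta_rot":[0,0,0],"hand":1}]' && python3 -m jog '[{"delta_pos":[0,0,0],"delta_rot":[0,0,0],"hand":0.15},{"delta_pos":[0,0,0],"delta_rot":[0,0,0],"hand":0.15},{"delta_pos":[0,0,0],"delta_rot":[0,0,0],"hand":0.15},{"delta_pos":[0,0,0],"delta_rot":[0,0,0],"hand":0.15},{"delta_pos":[0,0,0],"delta_rot":[0,0,0],"hand":0.15},{"delta_pos":[0,0,0],"delta_rot":[0,0,0],"hand":0.15},{"delta_pos":[0,0,0],"delta_rot":[0,0,0],"hand":0.15},{"delta_pos":[0,0,0],"delta_rot":[0,0,0],"hand":0.15}]'
python3 - <<'E'
from plan import *
p,phi=pocket(L,.0665); go(p[0],p[1],.11,phi)
E
```

```text
t: 10.25
tool_pos: [0.4519, 0.2125, 0.0119]
ee_rot: [-2.158, -2.283, 0.001]
ft_force: [0.7, 0.5, -0.9]
width: 1.002
finger_force: 0.0
t: 11.25
tool_pos: [0.4528, 0.2128, 0.0146]
ee_rot: [2.158, 2.282, 0.003]
ft_force: [-1.1, -0.6, 7.5]
width: 0.282
finger_force: 59.5
t 11.25 rot [ 0.0145 -0.0027 -1.4401] pos(after turn) [-0.6327  4.118  -2.3853]
```

```bash
python3 -m jog '[{"delta_pos":[0,0,-0.6],"delta_rot":[0,0,0],"hand":0.15},{"delta_pos":[0,0,-0.9],"delta_rot":[0,0,0],"hand":0.15},{"delta_pos":[0,0,-0.9],"delta_rot":[0,0,-0.7],"hand":0.15},{"delta_pos":[0,0,0],"delta_rot":[0,0,-0.74],"hand":0.15},{"delta_pos":[-0.15,0.9,0],"delta_rot":[0,0,0],"hand":0.15},{"delta_pos":[-0.15,1,0],"delta_rot":[0,0,0],"hand":0.15},{"delta_pos":[-0.15,1,0],"delta_rot":[0,0,0],"hand":0.15},{"delta_pos":[-0.15,0.8,0],"delta_rot":[0,0,0],"hand":0.15}]'
python3 - <<'E'
from plan import *
p,phi=pocket(L,.0665); go(p[0],p[1],.021,phi)
E
```

```text
t: 12.25
tool_pos: [0.6024, 0.2293, 0.11]
ee_rot: [1.899, 2.502, 0.001]
ft_force: [-0.3, -0.7, -0.7]
width: 0.279
finger_force: 59.2
t 12.25 rot [ 0.0071 -0.0002 -0.0004] pos(after turn) [-0.0248  0.4032  2.226 ]
```

```bash
python3 -m jog '[{"delta_pos":[-0.03,0.4,0],"delta_rot":[0,0,0],"hand":0.15},{"delta_pos":[0,0,0.6],"delta_rot":[0,0,0],"hand":0.15},{"delta_pos":[0,0,0.6],"delta_rot":[0,0,0],"hand":0.15},{"delta_pos":[0,0,0.5],"delta_rot":[0,0,0],"hand":0.15},{"delta_pos":[0,0,0.3],"delta_rot":[0,0,0],"hand":0.15},{"delta_pos":[0,0,0.15],"delta_rot":[0,0,0],"hand":0.15},{"delta_pos":[0,0,0.08],"delta_rot":[0,0,0],"hand":0.15},{"delta_pos":[0,0,0],"delta_rot":[0,0,0],"hand":0.15}]' && python3 -m jog '[{"delta_pos":[0,0,0],"delta_rot":[0,0,0],"hand":0.15},{"delta_pos":[0,0,0],"delta_rot":[0,0,0],"hand":0.45},{"delta_pos":[0,0,0],"delta_rot":[0,0,0],"hand":0.6},{"delta_pos":[0,0,-0.5],"delta_rot":[0,0,0],"hand":0.8},{"delta_pos":[0,0,-1],"delta_rot":[0,0,0],"hand":1},{"delta_pos":[0,0,-1],"delta_rot":[0,0,0],"hand":1},{"delta_pos":[0,-0.5,-1],"delta_rot":[0,0,0],"hand":1},{"delta_pos":[0,-1,-1],"delta_rot":[0,0,0],"hand":1}]'
python3 - <<'E'
from plan import *
go(.4454,.1016,.13,1.163)
go(.46,.26,.2,np.pi/2)
E
```

```text
t: 13.25
tool_pos: [0.6172, 0.2324, 0.0217]
ee_rot: [1.899, 2.502, 0.001]
ft_force: [-4.0, -0.0, 5.8]
width: 0.284
finger_force: 60.2
t: 14.25
tool_pos: [0.5589, 0.2161, 0.2027]
ee_rot: [1.899, 2.501, 0.003]
ft_force: [0.3, -0.1, 0.8]
width: 0.997
finger_force: 0.0
t 14.25 rot [ 0.0141 -0.0054  4.5314] pos(after turn) [-3.7536 -1.4692  1.8174]
t 14.25 rot [ 0.0147 -0.0024  1.8128] pos(after turn) [ 1.0969 -2.4724  0.0674]
```

```bash
python3 -m jog '[{"delta_pos":[0,0,0],"delta_rot":[0,0,0.9],"hand":1},{"delta_pos":[0,0,0],"delta_rot":[0,0,0.91],"hand":1},{"delta_pos":[0.35,-0.8,0],"delta_rot":[0,0,0],"hand":1},{"delta_pos":[0.35,-0.85,0],"delta_rot":[0,0,0],"hand":1},{"delta_pos":[0.4,-0.85,0],"delta_rot":[0,0,0],"hand":1},{"delta_pos":[0,0,0],"delta_rot":[0,0,0],"hand":1},{"delta_pos":[0,0,0],"delta_rot":[0,0,0],"hand":1},{"delta_pos":[0,0,0],"delta_rot":[0,0,0],"hand":1}]'
python3 - <<'E'
from h import *
o=ctrl.get_obs(); im=ctrl.read_camera("wrist"); cv2.imwrite("pics/w3.png",im[:,:,::-1]); np.save("w3.npy",np.r_[o["tool_pos"],o["ee_rot"]]); print(o["tool_pos"],yaw(o))
b=im[:,:,::-1]; p=pix(cam("wrist",o),[.451,.318,.04])[0].astype(int); print(p)
y=max(0,p[1]-45);x=p[0]-45
q=pix(cam("wrist",o),[.63,.2,.04])[0].astype(int);print(q)
cv2.imwrite("pics/c3.png",np.hstack([cv2.resize(b[y:y+90,x:x+90],(500,500),interpolation=2)])); print(x,y,"scale",500/90)
cv2.imwrite("pics/c3b.png",cv2.resize(b,(400,300)))
a=np.vstack([cv2.resize(b[y:y+90,x:x+90],(400,400),interpolation=2)]); bb=cv2.resize(b[0:480,320:640],(266,400)); cv2.imwrite("pics/c3c.png",np.hstack([a,bb]))
E
```

```text
t: 15.25
tool_pos: [0.4597, 0.2598, 0.2004]
ee_rot: [2.221, 2.221, 0.001]
ft_force: [1.2, 0.2, -0.4]
width: 1.003
finger_force: 0.0
[0.4597 0.2598 0.2004] 1.5705767304657885
[298 149]
[504 288]
253 104 scale 5.555555555555555
```

View pics/c3c.png

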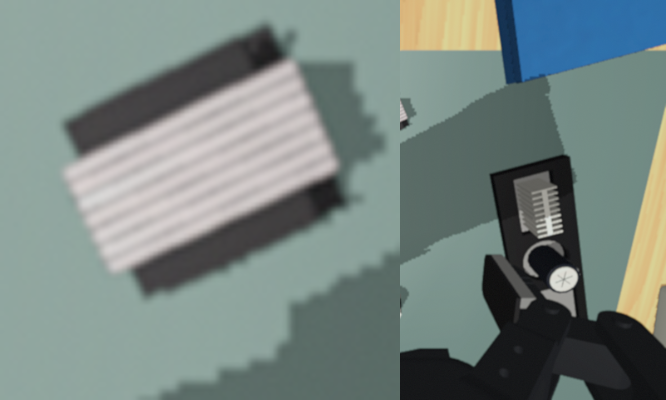

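The crop shows the transformer core's top corners at crop (65,172), (297,60), (340,165) and (115,272). The heat sink and large can are standing in their pockets.

Run:
```python
from plan import *
a=np.load("w3.npy"); c=cam("wrist",dict(tool_pos=a[:3],ee_rot=a[3:]))
t=ray(c,[[253+u*.225,104+v*.225] for u,v in [(65,172),(297,60),(340,165),(115,272)]],.04); r=rect(t); print(t.mean(0),r)
m=t.mean(0); go(m[0],m[1],.010,r[4]+np.pi/2)
```

```text
[0.4511 0.3241] [ 0.4511  0.324  44.7928 19.2292  0.4309]
t 15.3 rot [ 0.002   0.     -2.8746] pos(after turn) [1.5491 0.4788 4.7556]
```

```bash
python3 -m jog '[{"delta_pos":[0,0,0.2],"delta_rot":[0,0,-0.96],"hand":1},{"delta_pos":[0,0,0.2],"delta_rot":[0,0,-0.96],"hand":1},{"delta_pos":[0,0,0.2],"delta_rot":[0,0,-0.95],"hand":1},{"delta_pos":[0.8,0.24,0.3],"delta_rot":[0,0,0],"hand":1},{"delta_pos":[0.75,0.24,0.6],"delta_rot":[0,0,0],"hand":1},{"delta_pos":[0,0,0.9],"delta_rot":[0,0,0],"hand":1},{"delta_pos":[0,0,0.9],"delta_rot":[0,0,0],"hand":1},{"delta_pos":[0,0,0.9],"delta_rot":[0,0,0],"hand":1}]' && python3 -m jog '[{"delta_pos":[0,0,0.55],"delta_rot":[0,0,0],"hand":1},{"delta_pos":[0,0,0],"delta_rot":[0,0,0],"hand":0.4},{"delta_pos":[0,0,0],"delta_rot":[0,0,0],"hand":0.4},{"delta_pos":[0,0,0],"delta_rot":[0,0,0],"hand":0.4},{"delta_pos":[0,0,0],"delta_rot":[0,0,0],"hand":0.4},{"delta_pos":[0,0,0],"delta_rot":[0,0,0],"hand":0.4},{"delta_pos":[0,0,0],"delta_rot":[0,0,0],"hand":0.4},{"delta_pos":[0,0,0],"delta_rot":[0,0,0],"hand":0.4}]'
python3 - <<'E'
from plan import *
p,phi=pocket(L,-.0725); print(p); go(p[0],p[1],.15,phi)
E
```

```text
t: 16.3
tool_pos: [0.4509, 0.3243, 0.0308]
ee_rot: [1.696, 2.645, 0.0]
ft_force: [0.7, -0.6, 0.6]
width: 1.0
finger_force: 0.0
t: 17.3
tool_pos: [0.4513, 0.3248, 0.0114]
ee_rot: [1.694, 2.644, 0.003]
ft_force: [-0.5, -0.6, 7.7]
width: 0.517
finger_force: 62.5
[0.6556 0.0988]
t 17.3 rot [ 0.0148 -0.0019  1.0603] pos(after turn) [-6.816   3.401  -3.4658]
```

```bash
python3 -m jog '[{"delta_pos":[0,0,-0.6],"delta_rot":[0,0,0],"hand":0.4},{"delta_pos":[0,0,-0.9],"delta_rot":[0,0,0],"hand":0.4},{"delta_pos":[0,0,-0.9],"delta_rot":[0,0,0.5],"hand":0.4},{"delta_pos":[0,0,-0.9],"delta_rot":[0,0,0.56],"hand":0.4},{"delta_pos":[-0.7,0.35,-0.1],"delta_rot":[0,0,0],"hand":0.4},{"delta_pos":[-1,0.5,0],"delta_rot":[0,0,0],"hand":0.4},{"delta_pos":[-1,0.5,0],"delta_rot":[0,0,0],"hand":0.4},{"delta_pos":[-1,0.5,0],"delta_rot":[0,0,0],"hand":0.4}]' && python3 -m jog '[{"delta_pos":[-1,0.5,0],"delta_rot":[0,0,0],"hand":0.4},{"delta_pos":[-1,0.5,0],"delta_rot":[0,0,0],"hand":0.4},{"delta_pos":[-0.7,0.4,0],"delta_rot":[0,0,0],"hand":0.4},{"delta_pos":[-0.3,0.1,0],"delta_rot":[0,0,0],"hand":0.4},{"delta_pos":[0,0,0.5],"delta_rot":[0,0,0],"hand":0.4},{"delta_pos":[0,0,0.5],"delta_rot":[0,0,0],"hand":0.4},{"delta_pos":[0,0,0],"delta_rot":[0,0,0],"hand":0.4},{"delta_pos":[0,0,0],"delta_rot":[0,0,0],"hand":0.4}]'
python3 - <<'E'
from plan import *
p,phi=pocket(L,-.0725); go(p[0],p[1],.018,phi)
E
```

```text
t: 18.3
tool_pos: [0.5621, 0.2006, 0.1463]
ee_rot: [-1.9, -2.502, -0.0]
ft_force: [0.9, 0.8, -2.8]
width: 0.517
finger_force: 62.4
t: 19.3
tool_pos: [0.6514, 0.1029, 0.1062]
ee_rot: [-1.899, -2.503, -0.0]
ft_force: [-0.2, 0.1, -3.4]
width: 0.512
finger_force: 62.1
t 19.3 rot [-0.     -0.0005  0.0046] pos(after turn) [-0.1274  0.0729  2.2048]
```

```bash
python3 -m jog '[{"delta_pos":[-0.13,0.07,0],"delta_rot":[0,0,0],"hand":0.4},{"delta_pos":[0,0,0.6],"delta_rot":[0,0,0],"hand":0.4},{"delta_pos":[0,0,0.6],"delta_rot":[0,0,0],"hand":0.4},{"delta_pos":[0,0,0.5],"delta_rot":[0,0,0],"hand":0.4},{"delta_pos":[0,0,0.3],"delta_rot":[0,0,0],"hand":0.4},{"delta_pos":[0,0,0.15],"delta_rot":[0,0,0],"hand":0.4},{"delta_pos":[0,0,0.05],"delta_rot":[0,0,0],"hand":0.4},{"delta_pos":[0,0,0],"delta_rot":[0,0,0],"hand":0.4}]' && python3 -m jog '[{"delta_pos":[0,0,0],"delta_rot":[0,0,0],"hand":0.4},{"delta_pos":[0,0,0],"delta_rot":[0,0,0],"hand":0.65},{"delta_pos":[0,0,0],"delta_rot":[0,0,0],"hand":0.8},{"delta_pos":[0,0,-0.5],"delta_rot":[0,0,0],"hand":1},{"delta_pos":[0,0,-1],"delta_rot":[0,0,0],"hand":1},{"delta_pos":[0,0,-1],"delta_rot":[0,0,0],"hand":1},{"delta_pos":[0,-0.5,-1],"delta_rot":[0,0,0],"hand":1},{"delta_pos":[0,-1,-1],"delta_rot":[0,0,0],"hand":1}]'
python3 - <<'E'
from plan import *
go(.4454,.1016,.010,1.163)
E
```

```text
t: 20.3
tool_pos: [0.656, 0.0981, 0.0187]
ee_rot: [1.899, 2.502, 0.001]
ft_force: [-0.1, -0.3, -3.0]
width: 0.518
finger_force: 62.2
t: 21.3
tool_pos: [0.5978, 0.0819, 0.2008]
ee_rot: [1.898, 2.501, 0.002]
ft_force: [0.5, 0.1, 1.2]
width: 1.002
finger_force: 0.0
t 21.3 rot [ 0.016  -0.0021  4.5335] pos(after turn) [-1.0588 -3.6925  4.7706]
```

```bash
python3 -m jog '[{"delta_pos":[0,0,0],"delta_rot":[0,0,0.95],"hand":1},{"delta_pos":[0,0,0],"delta_rot":[0,0,0.95],"hand":1},{"delta_pos":[0,0,0],"delta_rot":[0,0,0.95],"hand":1},{"delta_pos":[0,0,0],"delta_rot":[0,0,0.95],"hand":1},{"delta_pos":[0,0,0],"delta_rot":[0,0,0.73],"hand":1},{"delta_pos":[-0.3,-1,0],"delta_rot":[0,0,0],"hand":1},{"delta_pos":[-0.3,-1,0.2],"delta_rot":[0,0,0],"hand":1},{"delta_pos":[-0.3,-1,0.4],"delta_rot":[0,0,0],"hand":1}]' && python3 -m jog '[{"delta_pos":[-0.16,-0.69,0.3],"delta_rot":[0,0,0],"hand":1},{"delta_pos":[0,0,0.9],"delta_rot":[0,0,0],"hand":1},{"delta_pos":[0,0,0.9],"delta_rot":[0,0,0],"hand":1},{"delta_pos":[0,0,0.9],"delta_rot":[0,0,0],"hand":1},{"delta_pos":[0,0,0.7],"delta_rot":[0,0,0],"hand":1},{"delta_pos":[0,0,0.45],"delta_rot":[0,0,0],"hand":1},{"delta_pos":[0,0,0],"delta_rot":[0,0,0],"hand":0.4},{"delta_pos":[0,0,0],"delta_rot":[0,0,0],"hand":0.4}]' && python3 -m jog '[{"delta_pos":[0,0,0],"delta_rot":[0,0,0],"hand":0.4},{"delta_pos":[0,0,0],"delta_rot":[0,0,0],"hand":0.4},{"delta_pos":[0,0,0],"delta_rot":[0,0,0],"hand":0.4},{"delta_pos":[0,0,0],"delta_rot":[0,0,0],"hand":0.4},{"delta_pos":[0,0,0],"delta_rot":[0,0,0],"hand":0.4},{"delta_pos":[0,0,0],"delta_rot":[0,0,0],"hand":0.4},{"delta_pos":[0,0,0],"delta_rot":[0,0,0],"hand":0.4},{"delta_pos":[0,0,0],"delta_rot":[0,0,0],"hand":0.4}]'
python3 - <<'E'
from plan import *
p,phi=pocket(S,-.0275); print(p); go(p[0],p[1],.13,phi)
E
```

```text
t: 22.3
tool_pos: [0.4726, 0.0966, 0.1756]
ee_rot: [2.624, 1.725, 0.004]
ft_force: [0.4, -0.3, -0.3]
width: 1.001
finger_force: 0.0
t: 23.3
tool_pos: [0.4463, 0.1016, 0.0093]
ee_rot: [2.624, 1.726, 0.002]
ft_force: [0.6, 0.3, 0.2]
width: 0.607
finger_force: 0.0
t: 24.3
tool_pos: [0.4463, 0.1016, 0.0095]
ee_rot: [2.624, 1.726, 0.003]
ft_force: [-0.9, -0.1, 7.7]
width: 0.479
finger_force: 61.0
[ 0.6215 -0.1434]
t 24.3 rot [ 0.0132 -0.0061 -1.2495] pos(after turn) [-5.0233  5.6108 -3.0131]
```

```bash
python3 -m jog '[{"delta_pos":[0,0,-0.6],"delta_rot":[0,0,0],"hand":0.4},{"delta_pos":[0,0,-0.9],"delta_rot":[0,0,0],"hand":0.4},{"delta_pos":[0,0,-0.9],"delta_rot":[0,0,-0.6],"hand":0.4},{"delta_pos":[0,0,-0.6],"delta_rot":[0,0,-0.65],"hand":0.4},{"delta_pos":[-0.6,0.65,0],"delta_rot":[0,0,0],"hand":0.4},{"delta_pos":[-0.85,0.95,0],"delta_rot":[0,0,0],"hand":0.4},{"delta_pos":[-0.85,0.95,0],"delta_rot":[0,0,0],"hand":0.4},{"delta_pos":[-0.85,0.95,0],"delta_rot":[0,0,0],"hand":0.4}]' && python3 -m jog '[{"delta_pos":[-0.85,0.95,0],"delta_rot":[0,0,0],"hand":0.4},{"delta_pos":[-0.7,0.8,0],"delta_rot":[0,0,0],"hand":0.4},{"delta_pos":[-0.32,0.36,0],"delta_rot":[0,0,0],"hand":0.4},{"delta_pos":[0,0,0.4],"delta_rot":[0,0,0],"hand":0.4},{"delta_pos":[0,0,0.4],"delta_rot":[0,0,0],"hand":0.4},{"delta_pos":[0,0,0],"delta_rot":[0,0,0],"hand":0.4},{"delta_pos":[0,0,0],"delta_rot":[0,0,0],"hand":0.4},{"delta_pos":[0,0,0],"delta_rot":[0,0,0],"hand":0.4}]'
python3 - <<'E'
from plan import *
p,phi=pocket(S,-.0275); go(p[0],p[1],.0165,phi)
E
```

```text
t: 25.3
tool_pos: [0.5554, -0.0535, 0.1291]
ee_rot: [2.451, 1.964, 0.001]
ft_force: [0.1, -0.5, -1.9]
width: 0.48
finger_force: 61.8
t: 26.3
tool_pos: [0.6209, -0.1432, 0.0967]
ee_rot: [2.451, 1.964, 0.001]
ft_force: [0.3, -0.7, -2.4]
width: 0.482
finger_force: 61.7
t 26.3 rot [0.0057 0.0005 0.0022] pos(after turn) [-0.002   0.016   2.0048]
```

```bash
python3 -m jog '[{"delta_pos":[0,0.02,0.5],"delta_rot":[0,0,0],"hand":0.4},{"delta_pos":[0,0,0.5],"delta_rot":[0,0,0],"hand":0.4},{"delta_pos":[0,0,0.4],"delta_rot":[0,0,0],"hand":0.4},{"delta_pos":[0,0,0.3],"delta_rot":[0,0,0],"hand":0.4},{"delta_pos":[0,0,0.2],"delta_rot":[0,0,0],"hand":0.4},{"delta_pos":[0,0,0.1],"delta_rot":[0,0,0],"hand":0.4},{"delta_pos":[0,0,0],"delta_rot":[0,0,0],"hand":0.4},{"delta_pos":[0,0,0],"delta_rot":[0,0,0],"hand":0.4}]' && python3 -m jog '[{"delta_pos":[0,0,0],"delta_rot":[0,0,0],"hand":0.4},{"delta_pos":[0,0,0],"delta_rot":[0,0,0],"hand":0.62},{"delta_pos":[0,0,0],"delta_rot":[0,0,0],"hand":0.8},{"delta_pos":[0,0,-0.5],"delta_rot":[0,0,0],"hand":1},{"delta_pos":[0,0,-1],"delta_rot":[0,0,0],"hand":1},{"delta_pos":[0,0,-1],"delta_rot":[0,0,0],"hand":1},{"delta_pos":[0,-0.5,-1],"delta_rot":[0,0,0],"hand":1},{"delta_pos":[0,-1,-1],"delta_rot":[0,0,0],"hand":1}]'
python3 - <<'E'
from plan import *
o=ctrl.get_obs(); im=ctrl.read_camera("wrist"); cv2.imwrite("pics/w4.png",im[:,:,::-1]); np.save("w4.npy",np.r_[o["tool_pos"],o["ee_rot"]])
go(.4537,-.0042,.013,np.pi/2); print(pix(cam("wrist",o),[.4537,-.0042,.04]))
E
```

```text
t: 27.3
tool_pos: [0.6218, -0.1437, 0.0166]
ee_rot: [2.451, 1.964, 0.001]
ft_force: [-0.6, 0.8, 0.2]
width: 0.484
finger_force: 61.8
t: 28.3
tool_pos: [0.5628, -0.1305, 0.1987]
ee_rot: [2.45, 1.963, 0.002]
ft_force: [0.5, -0.4, 1.3]
width: 1.003
finger_force: 0.0
t 28.35 rot [ 0.0371  0.0082 -1.4642] pos(after turn) [ 3.1416 -2.6699  4.7655]
[[130.5998  93.0787]]
```

View pics/w4.png

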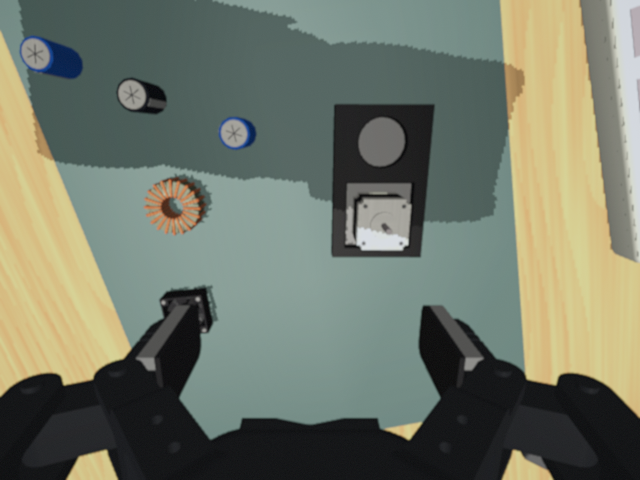

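The stepper sits square in its pocket at (384,222), and the round pocket is at (382,142). The small dark can is at (131,95), exactly as predicted, with blue cans at (37,53) and (235,132). I'll yaw the fingers away from the blue cans.

Run:
```python
from plan import *
a=np.load("w4.npy"); c=cam("wrist",dict(tool_pos=a[:3],ee_rot=a[3:]))
print("pocket",ray(c,[382,142],.007),pocket(S,.036)[0],"can",ray(c,[131,95],.04))
go(.4537,-.0042,.013,1.83)
```

```text
pocket [[ 0.6379 -0.0825]] [ 0.6354 -0.0815] can [[ 0.4535 -0.0055]]
t 28.35 rot [ 0.036   0.013  -3.1922] pos(after turn) [ 3.7209 -1.7755  4.7655]
```

```bash
python3 -m jog '[{"delta_pos":[0,0,0],"delta_rot":[0,0,-0.8],"hand":1},{"delta_pos":[0,0,0],"delta_rot":[0,0,-0.8],"hand":1},{"delta_pos":[0,0,0],"delta_rot":[0,0,-0.8],"hand":1},{"delta_pos":[0,0,0],"delta_rot":[0,0,-0.8],"hand":1},{"delta_pos":[0.93,-0.44,0.2],"delta_rot":[0,0,0],"hand":1},{"delta_pos":[0.93,-0.44,0.3],"delta_rot":[0,0,0],"hand":1},{"delta_pos":[0.93,-0.44,0.3],"delta_rot":[0,0,0],"hand":1},{"delta_pos":[0.93,-0.44,0.3],"delta_rot":[0,0,0],"hand":1}]' && python3 -m jog '[{"delta_pos":[0,0,0.9],"delta_rot":[0,0,0],"hand":1},{"delta_pos":[0,0,0.9],"delta_rot":[0,0,0],"hand":1},{"delta_pos":[0,0,0.9],"delta_rot":[0,0,0],"hand":1},{"delta_pos":[0,0,0.6],"delta_rot":[0,0,0],"hand":1},{"delta_pos":[0,0,0.35],"delta_rot":[0,0,0],"hand":1},{"delta_pos":[0,0,0],"delta_rot":[0,0,0],"hand":0.15},{"delta_pos":[0,0,0],"delta_rot":[0,0,0],"hand":0.15},{"delta_pos":[0,0,0],"delta_rot":[0,0,0],"hand":0.15}]' && python3 -m jog '[{"delta_pos":[0,0,0],"delta_rot":[0,0,0],"hand":0.15},{"delta_pos":[0,0,0],"delta_rot":[0,0,0],"hand":0.15},{"delta_pos":[0,0,0],"delta_rot":[0,0,0],"hand":0.15},{"delta_pos":[0,0,0],"delta_rot":[0,0,0],"hand":0.15},{"delta_pos":[0,0,0],"delta_rot":[0,0,0],"hand":0.15},{"delta_pos":[0,0,0],"delta_rot":[0,0,0],"hand":0.15},{"delta_pos":[0,0,0],"delta_rot":[0,0,0],"hand":0.15},{"delta_pos":[0,0,0],"delta_rot":[0,0,0],"hand":0.15}]'
python3 - <<'E'
from plan import *
go(.6365,-.082,.13,1.351)
E
```

```text
t: 29.35
tool_pos: [0.4559, -0.0039, 0.153]
ee_rot: [1.914, 2.489, 0.001]
ft_force: [0.2, -0.6, 0.4]
width: 1.002
finger_force: 0.0
t: 30.35
tool_pos: [0.4571, -0.0048, 0.0069]
ee_rot: [1.914, 2.49, 0.001]
ft_force: [0.6, -0.2, -1.4]
width: 0.376
finger_force: 0.0
t: 31.35
tool_pos: [0.4571, -0.0048, 0.007]
ee_rot: [1.914, 2.49, 0.001]
ft_force: [-0.8, -0.6, 9.8]
width: 0.274
finger_force: 58.3
t 31.35 rot [0.008  0.0012 3.1991] pos(after turn) [-0.9044  4.7982 -3.0755]
```

The grasp came out about 6 mm lower than wanted, so the fingertips would meet the tray top. I'll regrip higher.

```bash
python3 -m jog '[{"delta_pos":[0,0,0],"delta_rot":[0,0,0],"hand":0.5},{"delta_pos":[0,0,0],"delta_rot":[0,0,0],"hand":0.5},{"delta_pos":[0,0,-0.17],"delta_rot":[0,0,0],"hand":0.5},{"delta_pos":[0,0,0],"delta_rot":[0,0,0],"hand":0.5},{"delta_pos":[0,0,0],"delta_rot":[0,0,0],"hand":0.15},{"delta_pos":[0,0,0],"delta_rot":[0,0,0],"hand":0.15},{"delta_pos":[0,0,0],"delta_rot":[0,0,0],"hand":0.15},{"delta_pos":[0,0,0],"delta_rot":[0,0,0],"hand":0.15}]' && python3 -m jog '[{"delta_pos":[0,0,0],"delta_rot":[0,0,0],"hand":0.15},{"delta_pos":[0,0,0],"delta_rot":[0,0,0],"hand":0.15},{"delta_pos":[0,0,0],"delta_rot":[0,0,0],"hand":0.15},{"delta_pos":[0,0,0],"delta_rot":[0,0,0],"hand":0.15},{"delta_pos":[0,0,0],"delta_rot":[0,0,0],"hand":0.15},{"delta_pos":[0,0,0],"delta_rot":[0,0,0],"hand":0.15},{"delta_pos":[0,0,0],"delta_rot":[0,0,0],"hand":0.15},{"delta_pos":[0,0,0],"delta_rot":[0,0,0],"hand":0.15}]'
python3 - <<'E'
from plan import *
go(.6365,-.082,.13,1.351)
E
```

```text
t: 32.35
tool_pos: [0.4567, -0.0048, 0.0132]
ee_rot: [1.915, 2.491, 0.0]
ft_force: [-0.6, -1.4, 8.4]
width: 0.272
finger_force: 58.4
t: 33.35
tool_pos: [0.4566, -0.0048, 0.0132]
ee_rot: [1.915, 2.491, -0.0]
ft_force: [-2.1, -0.1, 7.6]
width: 0.268
finger_force: 58.4
t 33.35 rot [0.0002 0.0002 3.1991] pos(after turn) [-0.9032  4.8089 -2.9207]
```

Width 0.27 (23–25 mm), TCP 13 mm above the underside. Carrying it over.

```bash
python3 -m jog '[{"delta_pos":[0,0,-0.6],"delta_rot":[0,0,0],"hand":0.15},{"delta_pos":[0,0,-0.9],"delta_rot":[0,0,0],"hand":0.15},{"delta_pos":[0,0,-0.9],"delta_rot":[0,0,0.8],"hand":0.15},{"delta_pos":[0,0,-0.5],"delta_rot":[0,0,0.8],"hand":0.15},{"delta_pos":[0,0,0],"delta_rot":[0,0,0.8],"hand":0.15},{"delta_pos":[0,0,0],"delta_rot":[0,0,0.8],"hand":0.15},{"delta_pos":[-0.15,0.8,0],"delta_rot":[0,0,0],"hand":0.15},{"delta_pos":[-0.19,1,0],"delta_rot":[0,0,0],"hand":0.15}]' && python3 -m jog '[{"delta_pos":[-0.19,1,0],"delta_rot":[0,0,0],"hand":0.15},{"delta_pos":[-0.19,1,0],"delta_rot":[0,0,0],"hand":0.15},{"delta_pos":[-0.15,0.8,0],"delta_rot":[0,0,0],"hand":0.15},{"delta_pos":[-0.03,0.2,0],"delta_rot":[0,0,0],"hand":0.15},{"delta_pos":[0,0,0.4],"delta_rot":[0,0,0],"hand":0.15},{"delta_pos":[0,0,0.4],"delta_rot":[0,0,0],"hand":0.15},{"delta_pos":[0,0,0],"delta_rot":[0,0,0],"hand":0.15},{"delta_pos":[0,0,0],"delta_rot":[0,0,0],"hand":0.15}]'
python3 - <<'E'
from plan import *
go(.6365,-.082,.0198,1.351)
E
```

```text
t: 34.35
tool_pos: [0.5244, -0.0339, 0.1289]
ee_rot: [-2.451, -1.964, 0.0]
ft_force: [0.3, 0.8, 0.6]
width: 0.274
finger_force: 58.9
t: 35.35
tool_pos: [0.636, -0.0816, 0.097]
ee_rot: [-2.452, -1.964, 0.0]
ft_force: [0.0, 0.7, 0.1]
width: 0.271
finger_force: 58.9
t 35.35 rot [-0.0001 -0.0001  0.0001] pos(after turn) [-0.0061  0.0145  1.9312]
```

```bash
python3 -m jog '[{"delta_pos":[0,0,0.5],"delta_rot":[0,0,0],"hand":0.15},{"delta_pos":[0,0,0.5],"delta_rot":[0,0,0],"hand":0.15},{"delta_pos":[0,0,0.4],"delta_rot":[0,0,0],"hand":0.15},{"delta_pos":[0,0,0.3],"delta_rot":[0,0,0],"hand":0.15},{"delta_pos":[0,0,0.15],"delta_rot":[0,0,0],"hand":0.15},{"delta_pos":[0,0,0.08],"delta_rot":[0,0,0],"hand":0.15},{"delta_pos":[0,0,0],"delta_rot":[0,0,0],"hand":0.15},{"delta_pos":[0,0,0],"delta_rot":[0,0,0],"hand":0.15}]' && python3 -m jog '[{"delta_pos":[0,0,0],"delta_rot":[0,0,0],"hand":0.15},{"delta_pos":[0,0,0],"delta_rot":[0,0,0],"hand":0.45},{"delta_pos":[0,0,0],"delta_rot":[0,0,0],"hand":0.6},{"delta_pos":[0,0,-0.5],"delta_rot":[0,0,0],"hand":0.8},{"delta_pos":[0,0,-1],"delta_rot":[0,0,0],"hand":1},{"delta_pos":[0,0,-1],"delta_rot":[0,0,0],"hand":1},{"delta_pos":[0,-0.5,-1],"delta_rot":[0,0,0],"hand":1},{"delta_pos":[0,-1,-1],"delta_rot":[0,0,0],"hand":1}]' && python3 -m jog '[{"delta_pos":[0,-1,-0.5],"delta_rot":[0,0,0],"hand":1},{"delta_pos":[0,-1,-0.5],"delta_rot":[0,0,0],"hand":1},{"delta_pos":[0,-1,0],"delta_rot":[0,0,0],"hand":1},{"delta_pos":[0,-1,0],"delta_rot":[0,0,0],"hand":1},{"delta_pos":[0,0,0],"delta_rot":[0,0,0],"hand":1},{"delta_pos":[0,0,0],"delta_rot":[0,0,0],"hand":1},{"delta_pos":[0,0,0],"delta_rot":[0,0,0],"hand":1},{"delta_pos":[0,0,0],"delta_rot":[0,0,0],"hand":1}]'
python3 - <<'E'
from plan import *
im=ctrl.read_camera("wrist"); a=ctrl.read_camera("side"); t=ctrl.read_camera("top")
v=np.hstack([cv2.resize(a[150:390,100:420],(400,300)),cv2.resize(t[130:310,100:340],(400,300))])
v=np.vstack([v,np.hstack([cv2.resize(im,(400,300)),cv2.resize(t[130:310,300:540],(400,300))])]);cv2.imwrite("pics/f.png",v[:,:,::-1])
E
```

```text
t: 36.35
tool_pos: [0.6365, -0.0819, 0.0202]
ee_rot: [2.451, 1.964, 0.001]
ft_force: [-0.3, 0.2, 3.9]
width: 0.268
finger_force: 59.0
t: 37.35
tool_pos: [0.5775, -0.0688, 0.2022]
ee_rot: [2.451, 1.963, 0.002]
ft_force: [0.3, -0.1, 0.6]
width: 1.002
finger_force: 0.0
t: 38.35
tool_pos: [0.4218, -0.0339, 0.2396]
ee_rot: [-2.452, -1.964, 0.0]
ft_force: [0.2, -0.9, 0.0]
width: 0.994
finger_force: 0.0
```

View pics/f.png

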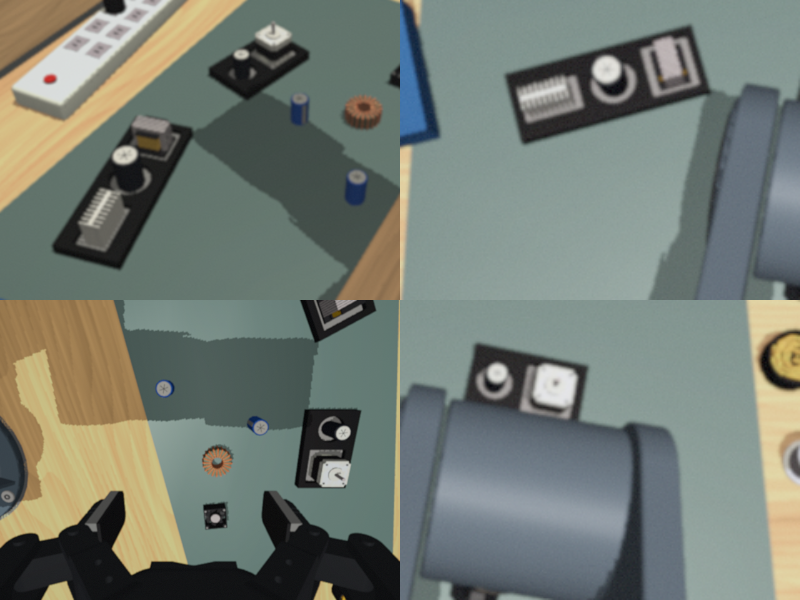

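All five parts stand upright in their pockets: heat sink at (545,97), large can at (608,75), transformer at (668,60), small can at (495,377) and stepper at (555,387). The fan and choke look undisturbed.

```bash
python3 -c "
from station import ctrl
print(ctrl.hand_in())"
```

```text
the job is handed in; nothing more can be done
None
```

I handed the job in at about 38 s of robot time: all five parts stand upright in their pockets in the final pictures and the fan and choke were never touched, but the hand-in gave no verdict.

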